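# Back the tap out: stop the lathe, select slow, reverse

### The job

The lathe has tapped its hole and is still turning forward at fast speed: on its push-button station the green forward key is latched in. With the fingers closed, press the red stop button right down so that the green key pops out, and let the button spring back; then tip the speed rocker over to slow by pressing down its yellow end; and last press the white reverse key right in until it stays in, so that the tap is backed out slowly. Do not change speed or direction while the lathe is running and do not pick anything up: the oil bottle, the arbor and the collet stay where they stand. Finish with the hand clear of everything.

Things in the scene. Friction and masses are not known exactly. Their poses are not given: they have to be found in the camera images.
- console: Push-button station of the lathe, fixed to the bench: grey-green housing 270 mm wide (its y), 130 mm deep (its x), 45 mm high in front, 87 mm at the back. Origin: centre of its underside; front faces its -x, z up; yaw up to 0.3 rad either way. Its panel slopes 18 degrees, rising away from the robot: outward normal (-0.309, 0, 0.951), upslope (0.951, 0, 0.309) in its frame.
- panel_mid (a point): Middle of the console's panel, 66 mm above the bench. The four controls sit in one row through it along the console's y, at -93, -31, +31 and +93 mm; which control is in which place changes from start to start. Press each along the panel's inward normal, tool square to the panel; with the finger-closing line up and down the slope the fingers are narrowest along the row.
- stop_top (a point): Centre of the top of the red stop button: mushroom head 39 mm across, top 25 mm above the panel when out. It moves with the button.
- stop (a joint): Travel of the red stop button, m: 0 = out, 0.008 = right down. Momentary: a light spring (1 to 2 N) returns it. Through the interlock inside the housing it drives a latched key out: that adds resistance (about 4 N in all) over the first half of its travel, then the key jumps out by itself. Right down it meets a hard stop.
- forward_top (a point): Centre of the top of the green forward key: round, 27 mm across, in a steel bezel 37 mm across that stands 6 mm above the panel, black legend plate, white arrow to the right. Key top 17 mm above the panel when out, 9 mm when latched in. It moves with the key.
- forward (a joint): Travel of the green forward key, m: 0 = out, 0.008 = latched in (lathe turning forward), as at the start. Detent: it rests at one end or the other and jumps across past mid travel. The stop button puts it out; it need not be touched.
- reverse_top (a point): Centre of the top of the white reverse key: same make and size as the green key, legend arrow to the left. It moves with the key; it is out at the start.
- reverse (a joint): Travel of the white reverse key, m: 0 = out, 0.008 = in, against a hard stop. It resists with about 3 N (a brief 6 N) at first, jumps in past mid travel and stays in. Stop and keys are interlocked: when one goes in, the others are driven out.
- slow_end (a point): Middle of the pressing face of the yellow (slow) half of the speed rocker, 16 mm from its pivot towards the console's +y (left seen from the robot). It moves with the rocker: about 21 mm above the panel at the start (the outer edge of that half stands 3 mm higher still), 14 mm when pressed down.
- fast_end (a point): The same point on the black (fast) half, 16 mm from the pivot towards the console's -y. Rocker: 47 mm long along the row, 26 mm wide, pivot 9 mm above the panel, in a black frame 54 x 38 mm that stands 6 mm above the panel.
- speed (a joint): Angle of the speed rocker, rad: 0 = fast (black end down), as at the start; 0.44 = slow (yellow end down, against a hard stop). Detent: about 3 N on the end at first, past 0.22 it jumps over by itself and stays; a brisk touch can flick it over.
- oil_bottle: White squeeze bottle with blue nozzle, 45 mm across, 122 mm high, loose, standing to the left of the console. Origin: centre of its base.
- arbor: Dark steel collet arbor, 56 mm across, 105 mm high, loose, standing to the right of the console. Origin: centre of its base.
- collet: Grey steel spring collet, 33 mm across, 31 mm high, loose, standing to the right of the console, nearer the robot than the arbor. Origin: centre of its base.
Not all that is in view belongs to the job. There is more than one size of the collet; the one meant has the size given above.

How it is judged:
On the way, in this order (a step that is already met when the one before it is completed fails the run):
1. while the red stop button is pressed, the green forward key has popped out, with the rocker still at fast (value of joint stop above 0.001 m and value of joint each of forward, reverse below 0.002 m and value of joint speed below 0.12 rad), for 0.01 s.
2. with the stop button sprung back and both keys out, the rocker has been tipped to slow (value of joint speed above 0.36 rad and value of joint each of forward, reverse, stop below 0.002 m), for 0.1 s.
3. the white reverse key is in and stays in, with the rocker at slow (value of joint reverse above 0.006 m and value of joint speed above 0.36 rad and value of joint forward below 0.002 m), for 0.2 s.
At the end, for the whole second after the job is handed in: The white reverse key is latched in (more than 6 mm of 8), the green forward key and the red stop button are out (less than 2 mm in), the rocker lies at slow (over 0.36 of 0.44 rad), and the oil bottle, arbor and collet are at rest within 25 mm of where they stood (all of step 3 and value of joint stop below 0.002 m and distance of each of oil_bottle, arbor, collet from where it was at the start of the episode below 0.025 m and linear speed of each of oil_bottle, arbor, collet below 0.02 m/s); the robot touches nothing.
It fails at once if the speed is changed while the lathe still turns forward (value of joint speed above 0.15 rad and value of joint forward above 0.004 m).
It fails at once if the reverse key is pushed in while the forward key is still in (value of joint each of reverse, forward above 0.003 m).
It fails at once if the lathe is put in reverse at fast speed (value of joint reverse above 0.005 m and value of joint speed below 0.3 rad).
It fails at once if the oil bottle, arbor or collet is knocked away, lifted or carried (moved more than 25 mm) (distance of any of oil_bottle, arbor, collet from where it was at the start of the episode above 0.025 m).
It also fails if it takes over 42 s, if anything falls off the work surface, if the arm or the gripper's body presses on something with over 40 N, if the wrist force passes 120 N, or if a joint passes its speed limit or range.

### The arm

A 6-joint arm with a two-finger parallel gripper is mounted at the origin on a cart in front of the work surface, level with it; the furniture and walls round the work are solid. World frame = base frame: x ahead of the robot, y to its left, z up, the work surface at z = 0. Lengths are in m, angles in rad, forces in N, time in s.
With the tool pointing down it reaches from about 0.225 to 0.725 m from the base axis. Payload 3.1 kg.
Tool frame: the origin (TCP) lies midway between the tips of the shut fingers; the grasp point (between the pads) lies 19 mm behind it (grasp_offset is the distance from the TCP to the grasp point, in m); z points along the fingers, y is the line along which they close (so a half turn about z gives the same grasp; the last joint's range is limited). The gripper opens to 85 mm and grips with 20 to 120 N. Pads are 22 mm wide; open, the fingers measure 114 mm over their backs; the gripper's body (76 mm by 85 mm) begins 54 mm behind the grasp point. The pads swing forward as they close: fully open they stand 13 mm farther back than shut.
Start: joints at [1.192, 0.048, 0.099, 1.622, 0, 1.443], TCP at [0.13, 0.509, 0.231] pointing down, gripper open.
Joint ranges: [-2.91, 2.91], [-0.99, 1.94], [-1.21, 1.42], [-2.12, 2.29], [-1.49, 1.47], [-3.14, 3.14]. Speed limits (rad/s): [2.79, 2.79, 3.14, 3.14, 3.14, 3.14].

### API

Orientations are given as a unit quaternion [x, y, z, w].
In Python, from cell import observe, camera, finish_job, grasp_offset gives the robot as it stands.
- The arm moves only by the tool arm_command, never from a script. Its argument "rows" is a list of rows, each a list of 6 numbers: the shift along the tool's x, y, z as a fraction of full scale, then the turn, a rotation vector about the tool's x, y, z as a fraction of full scale. In form: [[x, y, z, ax, ay, az], ...]. A call has 1 to 20 rows; each row is the pose to reach, as a shift and turn from the pose commanded when the call began, along the tool's axes at that moment; what a row does not reach only later rows make up. Full scale, the value 1, is 25 cm for a shift and 60 degrees for a turn. A row lasts 1/8 s, in which the tool goes at most 62.5 mm and 10.7 degrees, less where a joint would pass 70% of its speed; a pose out of reach is approached as far as the arm can. A call with a number of a shift or a turn outside -1 to 1 is refused whole. A call with a gripper value outside its range is refused whole. "hand" is the opening, from 0 (shut) to 1 (fully open), set as the call begins (left out, the last holds). The fingers move at their own pace and stop on an object; "newtons" is the grip in N (left out, the last holds). Time passes only in rows, so rows that repeat a pose let the fingers close. It gives the time, the measured TCP pose, the force, the opening and the grip force at its end, in the units of the state.
- observe(): the state, without advancing time (a new reading comes with each control period).
- camera(name): name is "scene" or "top"; returns a dict with "image" (480x640x3 uint8, blue, green, red), "depth" (480x640 float32, m along the optical axis (not along the pixel's ray), 0 where there is no reading), "fx", "fy", "cx", "cy" (pixels), "origin" and "attitude" of the camera in the world. Camera axes: x right, y down, z forward; pixel columns grow to the right and rows downward; lengths in m; the calibration is good to about 2 mm. A picture is of the moment at which its call begins.
- finish_job(): hands the job in; it is judged then, once.
The state is a dict: "clock": time; "joint_positions": joint angles; "dq": joint speeds; "effort": joint torques, N m; "eef_pos": TCP position; "ee_rot": TCP orientation; "wrist_force": force on the tool from outside, world axes, zero at the start; "moment": the same for the moment, N m; "opening": finger opening in m; "gripper_force": force on a finger pad.
Only numpy, scipy, OpenCV 4.12 (cv2) and the standard library are available. Lean on these libraries where they do the work, as an engineer would, in place of code of your own. Each camera call takes 0.05 s, during which the arm holds its last target. There are 200 camera calls.

## Working session

There is one attempt and no reset: what is moved stays moved. The work goes in short steps, Python scripts to look and compute and a tool call to move; the robot and the scene stay as the last step left them, time stands still between calls to the robot, and variables do not carry over. Pictures are saved under pics/ and viewed, at most 10 in all, crops included, and the job is handed in when it is done.

Besides the shell and the picture viewer there is one more tool, called after "Request:" as name([rows], argument=value, ...), one row to a line, values as JSON. arm_command: Moves the arm, as the interface text tells. Its arguments: {"type":"object","properties":{"rows":{"type":"array","items":{"type":"array","items":{"type":"number","minimum":-1,"maximum":1}}},"hand":{"type":"number"},"newtons":{"type":"number"}},"required":["rows"]}

```bash
mkdir -p pics
cat > h.py <<'E'
import numpy as np, cv2
from cell import observe, camera, finish_job
from scipy.spatial.transform import Rotation as R
def att(c):
    a=np.array(c["attitude"],float)
    return a if a.shape==(3,3) else R.from_quat(a).as_matrix()
def pts(c):
    v,u=np.mgrid[0:480,0:640]; d=c["depth"]
    p=np.stack([(u-c["cx"])/c["fx"]*d,(v-c["cy"])/c["fy"]*d,d],-1)
    return p@att(c).T+np.array(c["origin"])
E
python3 - <<'E'
from h import *
for n in("scene","top"):
    c=camera(n); cv2.imwrite(f"pics/{n}0.png",c["image"]); np.savez(f"{n}0.npz",**c)
    print(n,c["fx"],c["cx"],c["cy"],c["origin"],c["attitude"],(c["depth"]>0).mean())
print(observe())
E
```

```text
scene 437.2255625588172 318.85009374222346 244.26304728176595 [ 0.25379427 -0.6415113   0.72764808] [ 0.90568484 -0.23624211  0.09234348 -0.33970179] 0.9958919270833333
top 466.4481998151195 332.98661394110457 234.7046068884458 [ 0.39935633 -0.19770028  0.95366739] [ 0.71329704 -0.6978459   0.04437859 -0.04742326] 0.995810546875
{'clock': 0.1, 'joint_positions': array([ 1.19222424e+00,  4.86557358e-02,  9.77038721e-02,  1.62200284e+00,
       -9.42639562e-06,  1.44303310e+00]), 'dq': array([-6.38874958e-04, -2.48727604e-03,  3.07374701e-03,  3.47705108e-05,
       -2.98538722e-05,  3.57172819e-04]), 'effort': array([ 2.33050567e-03, -3.39854515e+01,  3.20934069e+01,  1.58795610e-02,
       -9.21831588e-05, -1.07369218e-05]), 'eef_pos': array([0.13008195, 0.50803935, 0.23021973]), 'ee_rot': array([ 1.25075919e-01,  9.92146587e-01, -1.04596747e-03, -2.65743118e-04]), 'wrist_force': array([-0.22286915,  0.49960664,  0.32035935]), 'moment': array([ 0.01336295, -0.00817711,  0.05386038]), 'gripper_force': 0.0, 'opening': 0.0854213009648886}
```

View pics/scene0.png

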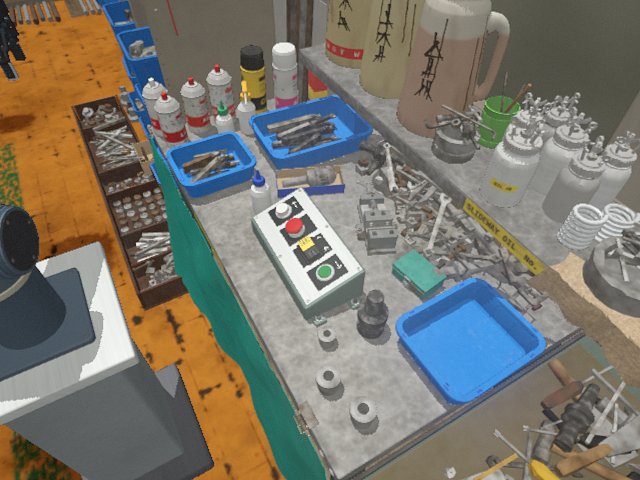

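View pics/top0.png

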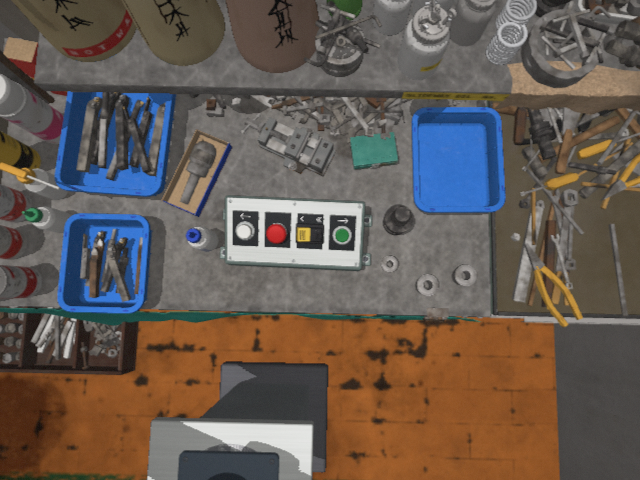

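The top view shows the row from left (+y) to right: white reverse (245,230), red stop (277,233), rocker with its yellow end on the left (303,235), green key (342,235). The bottle is at (195,238), the arbor at (398,220) and the small collet at (390,264).

```bash
cat > m.py <<'E'
from h import *
def blob(c,lo,hi,box):
    P=pts(c); h=cv2.cvtColor(c["image"],cv2.COLOR_BGR2HSV)
    m=cv2.inRange(h,lo,hi); k=np.zeros_like(m); u0,v0,u1,v1=box; k[v0:v1,u0:u1]=1; m=m*k
    n,l,s,ce=cv2.connectedComponentsWithStats(m); i=1+np.argmax(s[1:,4]); q=P[l==i]
    return s[i,4],ce[i].round(1),np.median(q,0).round(4),q
if __name__=="__main__":
    L=lambda n:dict(np.load(n+"0.npz"))
    B={"top":(225,195,368,270),"scene":(252,185,365,312)}
    W={"top":(234,220,257,240),"scene":(272,200,292,220)}
    for n in("top","scene"):
        c=L(n);P=pts(c)
        for k,lo,hi in(("red",(0,150,80),(8,255,255)),("yel",(20,120,100),(35,255,255)),("grn",(50,120,50),(85,255,255))):
            print(n,k,*blob(c,lo,hi,B[n])[:3])
        print(n,"white",*blob(c,(0,0,190),(180,40,255),W[n])[:3])
        u0,v0,u1,v1=B[n]; q=P[v0:v1,u0:u1].reshape(-1,3); im=cv2.cvtColor(c["image"],cv2.COLOR_BGR2HSV)[v0:v1,u0:u1].reshape(-1,3)
        q=q[(q[:,2]>.04)&(q[:,2]<.095)&(im[:,2]>140)&(im[:,1]<50)]
        for _ in range(6):
            m=q.mean(0); nn=np.linalg.svd(q-m,full_matrices=False)[2][2]; nn*=np.sign(nn[2]); d=(q-m)@nn; q=q[abs(d)<max(.002,1.5*d.std())]
        r=cv2.minAreaRect(q[:,:2].astype(np.float32)*1000)
        print(n,"plane",m,nn,len(q),"yaw",np.arctan2(-nn[1],-nn[0]),"tilt",np.degrees(np.arccos(nn[2])),r)
E
python3 m.py
```

```text
top red 290 [275.8 233.4] [ 0.5127 -0.086   0.0886]
top yel 205 [303.2 234. ] [ 0.513  -0.1364  0.0834]
top grn 123 [341.7 235.2] [ 0.5139 -0.2096  0.074 ]
top white 140 [242.9 231. ] [ 0.5165 -0.0227  0.082 ]
top plane [ 0.51700263 -0.11683571  0.0650043 ] [-0.3090996   0.00785093  0.95099727] 3815 yaw -0.02539389663939257 tilt 18.01098268561255 ((518.647705078125, -116.78715515136719), (257.89532470703125, 118.83056640625), 88.53768920898438)
scene red 189 [293.4 225.3] [ 0.5122 -0.088   0.0898]
scene yel 121 [305.7 243.5] [ 0.5118 -0.1389  0.0841]
scene grn 44 [323.6 271. ] [ 0.5118 -0.2084  0.0743]
scene white 162 [281.4 207.1] [ 0.5185 -0.0204  0.0797]
scene plane [ 0.51210013 -0.13082266  0.06454948] [-0.30973871  0.00655309  0.95079913] 3446 yaw -0.021153682667882635 tilt 18.047661500020737 ((517.6347045898438, -94.87565612792969), (309.4848937988281, 124.72712707519531), 88.68824768066406)
```

```bash
cat > t.py <<'E'
from h import *
import sys
yaw=-.023; mid=np.array([.519,-.1166,.066])
Rz=R.from_euler('z',yaw).as_matrix(); n=Rz@[-.309,0,.951]; up=Rz@[.951,0,.309]; yc=Rz@[0,1,0]
T=np.c_[np.cross(up,-n),up,-n]
def to(p,Rt=T):
    o=observe(); R0=R.from_quat(o["ee_rot"]).as_matrix()
    return (np.array(R0.T@(p-o["eef_pos"]))/.25).round(3),(R.from_matrix(R0.T@Rt).as_rotvec()/np.radians(60)).round(3)
def at(s,h): return mid+s*yc+h*n
def where():
    o=observe(); d=o["eef_pos"]-mid; return "s,up,h mm",(1000*np.array([d@yc,d@up,d@n])).round(1)
if __name__=="__main__":
    s,h=float(sys.argv[1])/1e3,float(sys.argv[2])/1e3
    print(at(s,h),where(),to(at(s,h)))
E
python3 - <<'E'
from t import *
p=at(.031,.1); o=observe()["eef_pos"]; print(p)
a=np.array([.33,.21,.25]); print(to(a),to(p))
print(R.from_quat(observe()["ee_rot"]).as_matrix().round(3))
c=dict(np.load("top0.npz"));P=pts(c)
for v,u in((238,195),(220,398),(264,390)): print(P[v,u])
E
```

```text
[ 0.48882111 -0.08489756  0.1611    ]
(array([-1.071, -0.957, -0.077]), array([-0.255, -0.2  ,  1.271])) (array([-1.979, -1.941,  0.28 ]), array([-0.255, -0.2  ,  1.271]))
[[-0.969  0.248 -0.001]
 [ 0.248  0.969 -0.002]
 [ 0.    -0.002 -1.   ]]
[0.49936151 0.06215117 0.09849249]
[ 0.54025154 -0.31204131  0.10407201]
[ 4.66051441e-01 -3.10073875e-01 -3.31673424e-05]
```

Request:
arm_command([
  [-0.1,-0.1,-0.02,-0.01,-0.01,0.06],
  [-0.25,-0.25,-0.05,-0.03,-0.02,0.16],
  [-0.4,-0.4,-0.08,-0.05,-0.04,0.28],
  [-0.6,-0.6,-0.08,-0.08,-0.06,0.4],
  [-0.8,-0.8,-0.08,-0.1,-0.08,0.52],
  [-0.95,-0.92,-0.08,-0.12,-0.1,0.62],
  [-1,-0.97,-0.08,-0.13,-0.1,0.65],
  [-1,-0.97,-0.08,-0.13,-0.1,0.65],
], hand=0, newtons=30)

```text
clock: 1.1
eef_pos: [0.3126, 0.2103, 0.2509]
ee_rot: [0.45, 0.889, 0.06, 0.059]
wrist_force: [0.2, -0.5, -0.5]
opening: -0.0003
gripper_force: 0.0
```

```bash
python3 t.py 31 100
```

```text
[ 0.48882111 -0.08489756  0.1611    ] ('s,up,h mm', array([ 322.1, -146.3,  242. ])) (array([-1.349, -0.193,  0.404]), array([-0.126, -0.1  ,  0.617]))
```

Request:
arm_command([
  [-0.1,-0.02,0.01,-0.01,-0.01,0.06],
  [-0.28,-0.05,0.02,-0.03,-0.02,0.16],
  [-0.48,-0.08,0.03,-0.06,-0.04,0.28],
  [-0.7,-0.12,0.05,-0.08,-0.06,0.4],
  [-0.88,-0.15,0.08,-0.1,-0.08,0.52],
  [-1,-0.17,0.1,-0.125,-0.1,0.615],
  [-1,-0.17,0.1,-0.125,-0.1,0.615],
  [-1,-0.17,0.1,-0.125,-0.1,0.615],
])

```text
clock: 2.1
eef_pos: [0.4301, -0.012, 0.2327]
ee_rot: [0.703, 0.694, 0.109, 0.111]
wrist_force: [0.8, -0.3, 0.5]
opening: 0.0003
gripper_force: 0.0
```

```bash
python3 t.py 31 40
```

```text
[ 0.50735621 -0.08532394  0.10404   ] ('s,up,h mm', array([102.5, -35.3, 186.7])) (array([-0.289,  0.139,  0.586]), array([-0.001, -0.003,  0.008]))
```

Request:
arm_command([
  [-0.1,0.05,0.1,0,0,0.008],
  [-0.2,0.1,0.2,0,0,0.008],
  [-0.27,0.13,0.33,0,0,0.008],
  [-0.288,0.14,0.47,0,0,0.008],
  [-0.288,0.14,0.56,0,0,0.008],
  [-0.288,0.14,0.586,0,0,0.008],
  [-0.288,0.14,0.586,0,0,0.008],
  [-0.288,0.14,0.586,0,0,0.008],
])

```text
clock: 3.1
eef_pos: [0.5086, -0.0866, 0.1062]
ee_rot: [0.707, 0.69, 0.11, 0.112]
wrist_force: [0.5, 0.5, 0.9]
opening: 0.0001
gripper_force: 0.0
```

```bash
python3 t.py 31 17
python3 - <<'E'
from h import *
a=[]
for n,(u0,v0,u1,v1) in(("scene",(230,160,390,320)),("top",(215,165,375,285))):
    c=camera(n); a.append(cv2.resize(c["image"][v0:v1,u0:u1],(400,400*(v1-v0)//(u1-u0)),interpolation=cv2.INTER_CUBIC))
cv2.imwrite("pics/a.png",np.hstack([np.pad(x,((0,400-x.shape[0]),(0,0),(0,0))) for x in a]))
E
```

```text
[ 0.51446133 -0.08548739  0.082167  ] ('s,up,h mm', array([29.8,  1.9, 41.6])) (array([ 0.005, -0.008,  0.098]), array([ 0.002, -0.001, -0.001]))
```

View pics/a.png

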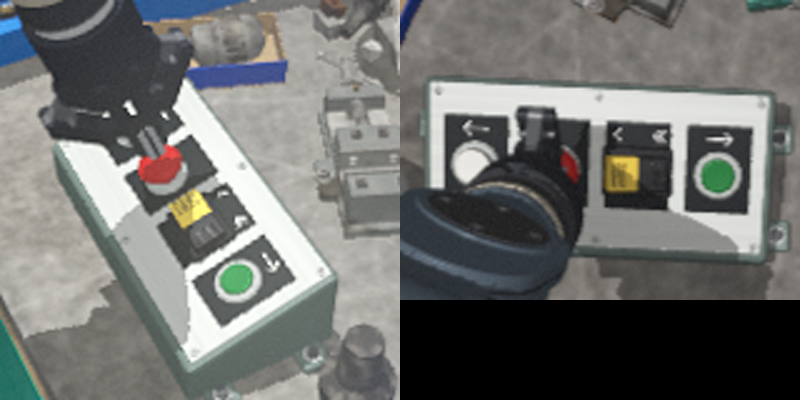

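The shut fingertips are right over the red button (left crop 150,150). I'm pressing now.

Request:
arm_command([
  [0,0,0.03,0,0,0],
  [0,-0.005,0.055,0,0,0],
  [0,-0.005,0.07,0,0,0],
  [0,-0.005,0.08,0,0,0],
  [0,-0.005,0.09,0,0,0],
  [0,-0.005,0.096,0,0,0],
  [0,-0.005,0.1,0,0,0],
  [0,-0.005,0.1,0,0,0],
])

```text
clock: 4.2
eef_pos: [0.5136, -0.0869, 0.0814]
ee_rot: [0.707, 0.69, 0.109, 0.111]
wrist_force: [-9.5, 0.5, 10.9]
opening: -0.0002
gripper_force: 6.8
```

```bash
python3 t.py 31 17
python3 - <<'E'
from h import *
c=camera("scene"); cv2.imwrite("pics/b.png",cv2.resize(c["image"][180:310,240:370],(520,520),interpolation=cv2.INTER_CUBIC))
E
```

```text
[ 0.51446133 -0.08548739  0.082167  ] ('s,up,h mm', array([29.5, -1. , 16.6])) (array([ 0.006,  0.004, -0.002]), array([-0.001, -0.001, -0.002]))
```

View pics/b.png

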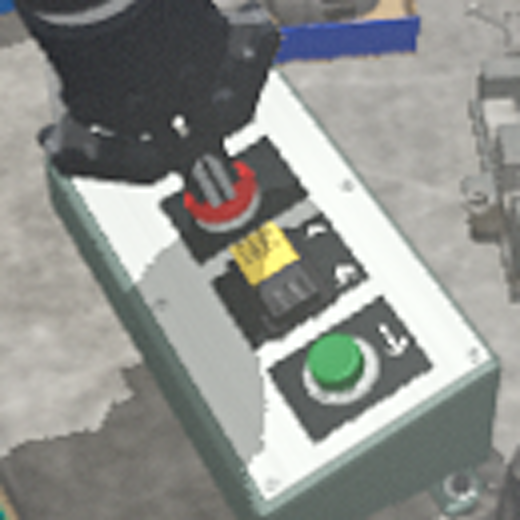

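The green key has popped out (335,360) with the stop right down. Next I lift off and move over the yellow end.

Request:
arm_command([
  [0,0,-0.04,0,0,0],
  [0,0,-0.09,0,0,0],
  [0,0.004,-0.115,0,0,0],
  [-0.06,0.004,-0.115,0,0,0],
  [-0.13,0.004,-0.115,0,0,0],
  [-0.166,0.004,-0.115,0,0,0],
  [-0.166,0.004,-0.115,0,0,0],
  [-0.166,0.004,-0.115,0,0,0],
])

```text
clock: 5.25
eef_pos: [0.5051, -0.1281, 0.1074]
ee_rot: [0.707, 0.69, 0.11, 0.111]
wrist_force: [-0.4, -0.4, 0.7]
opening: -0.0001
gripper_force: 0.0
```

```bash
python3 t.py -12 15
python3 - <<'E'
from h import *
c=camera("scene"); cv2.imwrite("pics/c.png",cv2.resize(c["image"][180:310,240:370],(520,520),interpolation=cv2.INTER_CUBIC))
E
```

```text
[ 0.51409025 -0.12849023  0.080265  ] ('s,up,h mm', array([-11.8,  -0.1,  43.6])) (array([-0.001,  0.001,  0.114]), array([-0.001, -0.002, -0.002]))
```

View pics/c.png

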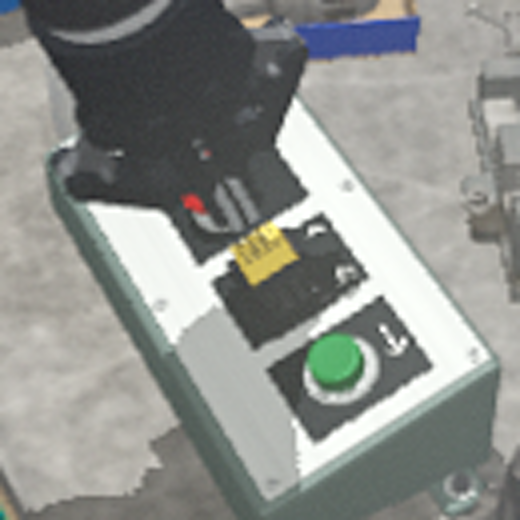

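Green is still out (335,360) and the fingers are above the outer part of the yellow end (260,250). Pressing it.

Request:
arm_command([
  [0,0,0.04,0,0,0],
  [0,0,0.065,0,0,0],
  [0,0,0.078,0,0,0],
  [0,0,0.088,0,0,0],
  [0,0,0.098,0,0,0],
  [0,0,0.107,0,0,0],
  [0,0,0.114,0,0,0],
  [0,0,0.116,0,0,0],
  [0,0,0.116,0,0,0],
])

```text
clock: 6.42
eef_pos: [0.5143, -0.1288, 0.0802]
ee_rot: [0.707, 0.69, 0.11, 0.111]
wrist_force: [0.0, 0.3, 1.0]
opening: 0.0
gripper_force: 0.4
```

```bash
python3 t.py -12 15
python3 - <<'E'
from h import *
c=camera("scene"); cv2.imwrite("pics/d.png",cv2.resize(c["image"][180:310,240:370],(520,520),interpolation=cv2.INTER_CUBIC))
E
```

```text
[ 0.51409025 -0.12849023  0.080265  ] ('s,up,h mm', array([-12.3,   0.1,  14.9])) (array([ 0.001, -0.001, -0.   ]), array([-0.   , -0.001, -0.002]))
```

View pics/d.png

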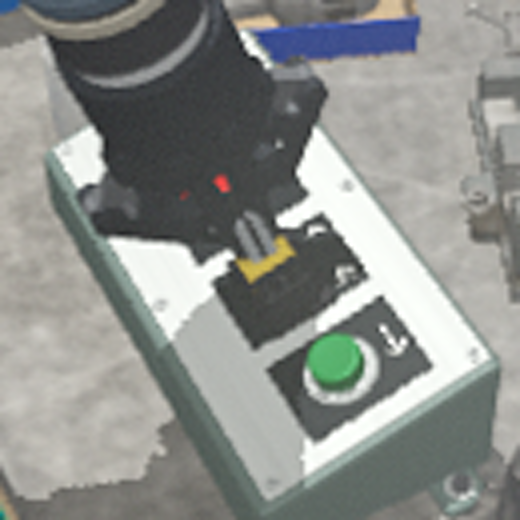

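The finger is down on the yellow end (265,255) with almost no force left, so the rocker should have jumped over. I'll lift, go over the white key, and check the rocker from there.

Request:
arm_command([
  [0,0,-0.05,0,0,0],
  [0,0,-0.12,0,0,0],
  [0.03,0,-0.16,0,0,0],
  [0.12,0,-0.16,0,0,0],
  [0.25,0,-0.16,0,0,0],
  [0.37,0,-0.16,0,0,0],
  [0.421,0,-0.14,0,0,0],
  [0.421,0,-0.12,0,0,0],
  [0.421,0,-0.12,0,0,0],
])

```text
clock: 7.6
eef_pos: [0.5072, -0.0235, 0.1079]
ee_rot: [0.707, 0.689, 0.109, 0.111]
wrist_force: [-0.2, -0.3, -0.3]
opening: 0.0001
gripper_force: 0.0
```

```bash
python3 t.py 93 9
python3 - <<'E'
from h import *
a=[]
for n,(u0,v0,u1,v1) in(("scene",(230,160,390,320)),("top",(215,165,375,285))):
    c=camera(n); np.savez("e_"+n,**c); a.append(cv2.resize(c["image"][v0:v1,u0:u1],(400,400*(v1-v0)//(u1-u0)),interpolation=cv2.INTER_CUBIC))
cv2.imwrite("pics/e.png",np.hstack([np.pad(x,((0,400-x.shape[0]),(0,0),(0,0))) for x in a]))
from t import *
c=dict(np.load("e_scene.npz")); P=pts(c)-mid; s,u,h=P@yc,P@up,P@n
for a in range(-54,-6,4):
    m=(abs(s-a/1e3)<.002)&(abs(u)<.008); print(a,(1e3*np.median(h[m])).round(1),end="; ")
E
```

```text
[ 0.51835855 -0.02356064  0.074559  ] ('s,up,h mm', array([92.8, -0.3, 44.2])) (array([0.001, 0.002, 0.141]), array([-0.002, -0.001, -0.003]))
-54 8.3; -50 19.6; -46 22.4; -42 21.7; -38 19.8; -34 18.1; -30 17.4; -26 16.4; -22 15.2; -18 15.4; -14 15.4; -10 14.3;
```

View pics/e.png

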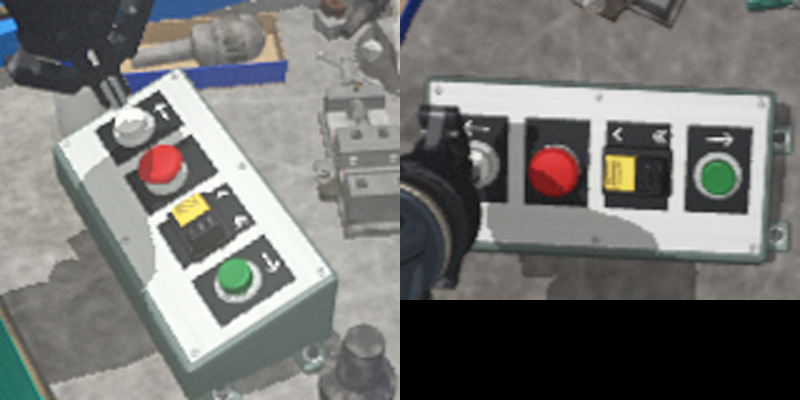

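The rocker is at slow: depth puts the yellow end about 15 mm and the black end about 22 mm above the panel. Stop and green are both out. The fingers are over the white key (left crop 130,120), so I press it now.

Request:
arm_command([
  [0,0,0.05,0,0,0],
  [0,0.002,0.09,0,0,0],
  [0,0.002,0.106,0,0,0],
  [0,0.002,0.116,0,0,0],
  [0,0.002,0.126,0,0,0],
  [0,0.002,0.134,0,0,0],
  [0,0.002,0.14,0,0,0],
  [0,0.002,0.145,0,0,0],
  [0,0.002,0.145,0,0,0],
  [0,0.002,0.145,0,0,0],
])

```text
clock: 8.95
eef_pos: [0.5194, -0.0232, 0.0749]
ee_rot: [0.707, 0.69, 0.11, 0.111]
wrist_force: [-1.4, 0.5, 2.5]
opening: 0.0001
gripper_force: 1.5
```

```bash
python3 t.py 93 9
```

```text
[ 0.51835855 -0.02356064  0.074559  ] ('s,up,h mm', array([93.3,  1.1,  9. ])) (array([-0.001, -0.004, -0.   ]), array([ 0.   , -0.001, -0.002]))
```

Request:
arm_command([
  [0,0,0.004,0,0,0],
  [0,0,0.006,0,0,0],
  [0,0,0.006,0,0,0],
])

```text
clock: 9.32
eef_pos: [0.5196, -0.0233, 0.0747]
ee_rot: [0.707, 0.69, 0.11, 0.111]
wrist_force: [-7.6, -0.3, 9.2]
opening: -0.0
gripper_force: 5.5
```

Request:
arm_command([
  [0,0,-0.05,0,0,0],
  [0,0,-0.15,0,0,0],
  [0,0,-0.3,0,0,0],
  [0,0,-0.45,0,0,0],
  [0,0,-0.58,0,0,0],
  [0,-0.15,-0.65,0,0,0],
  [0,-0.3,-0.65,0,0,0],
  [0,-0.4,-0.65,0,0,0],
  [0,-0.4,-0.65,0,0,0],
  [0,-0.4,-0.65,0,0,0],
])

```text
clock: 10.58
eef_pos: [0.3754, -0.0201, 0.1976]
ee_rot: [0.707, 0.689, 0.11, 0.112]
wrist_force: [1.2, -0.1, 0.4]
opening: 0.0001
gripper_force: 0.0
```

Run:
```python
from t import *
a=[]
for n,(u0,v0,u1,v1) in(("scene",(230,160,390,320)),("top",(185,165,425,285))):
    c=camera(n); a.append(cv2.resize(c["image"][v0:v1,u0:u1],(400,400*(v1-v0)//(u1-u0)),interpolation=cv2.INTER_CUBIC))
    P=pts(c)-mid; s,u,h=P@yc,P@up,P@n
    print(n,[(k,(1e3*np.median(h[(np.hypot(s-k/1e3,u)<.007)])).round(1)) for k in(93,31,-15,-47,-93)])
cv2.imwrite("pics/f.png",np.hstack([np.pad(x,((0,400-x.shape[0]),(0,0),(0,0))) for x in a]))
```

```text
Traceback (most recent call last):
numpy._core._exceptions._UFuncNoLoopError: ufunc 'matmul' did not contain a loop with signature matching types (dtype('float64'), dtype('<U5')) -> None
```

Run:
```python
from t import *
a=[]
for nm,(u0,v0,u1,v1) in(("scene",(230,160,390,320)),("top",(185,165,425,285))):
    c=camera(nm); a.append(cv2.resize(c["image"][v0:v1,u0:u1],(400,400*(v1-v0)//(u1-u0)),interpolation=cv2.INTER_CUBIC))
    P=pts(c)-mid; s,u,h=P@yc,P@up,P@n
    print(nm,[(k,(1e3*np.median(h[(np.hypot(s-k/1e3,u)<.007)])).round(1)) for k in(93,31,-15,-47,-93)])
cv2.imwrite("pics/f.png",np.hstack([np.pad(x,((0,400-x.shape[0]),(0,0),(0,0))) for x in a]))
```

```text
scene [(93, np.float64(9.5)), (31, np.float64(25.3)), (-15, np.float64(14.9)), (-47, np.float64(20.1)), (-93, np.float64(17.5))]
top [(93, np.float64(8.5)), (31, np.float64(24.4)), (-15, np.float64(13.9)), (-47, np.float64(21.0)), (-93, np.float64(16.2))]
```

View pics/f.png

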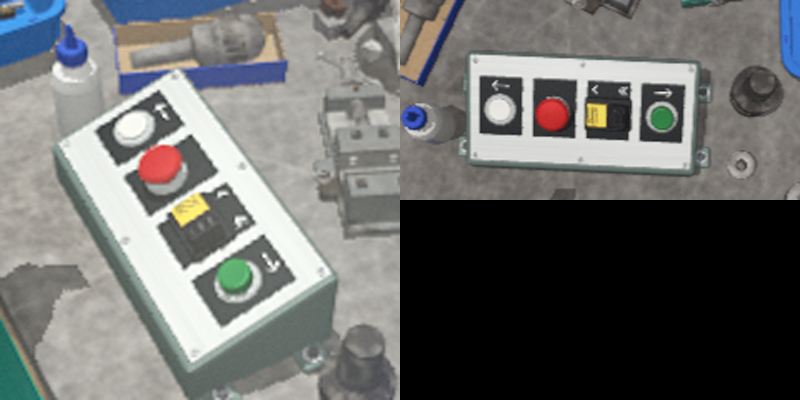

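The white key is latched in (about 9 mm above the panel), stop (25 mm) and green (17 mm) are out, and the yellow end is down. The hand is clear, and the bottle, arbor and collet are where they stood.

```bash
python3 -c "
from cell import finish_job; print(finish_job())"
```

```text
the job is handed in; nothing more can be done
None
```

I pressed stop so the green key popped out, tipped the rocker to slow, then latched the white reverse key in, with the hand clear and nothing else moved. The job is handed in at about 11 s, but no verdict came back.

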